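Roll a copper tube offcut up its gutter and swing the keeper shut

ROBOT

A 6-joint arm with a two-finger parallel gripper is mounted at the origin on a cart in front of the work surface, level with it; the furniture and walls round the work are solid. World frame = base frame: x ahead of the robot, y to its left, z up, the work surface at z = 0. Lengths are in mm, angles in rad, forces in N, time in s.
With the tool pointing down it reaches from about 350 to 775 mm from the base axis. Payload 7.3 kg.
Tool frame: the origin (TCP) lies midway between the tips of the shut fingers; the grasp point (between the pads) lies 19 mm behind it; z points along the fingers, x is the direction in which the jaws open and shut, and the axes are right-handed (so a half turn about z gives the same grasp; the last joint's range is limited). The gripper opens to 92 mm and grips with 3 to 60 N. Pads are 19 mm wide; open, the fingers measure 130 mm over their backs; the gripper's body (75 mm by 190 mm) begins 47 mm behind the grasp point.
Start: joints at [-1.39, 0.342, 1.524, -0, 1.275, -0.146], TCP at [168.555, -497.226, 226.741] pointing down, gripper open.
Joint ranges: [-2.53, 2.53], [-0.77, 2.02], [0.04, 2.7], [-1, 4.14], [0.28, 2.66], [-3.11, 3.11]. Speed limits (rad/s): [2.57, 2.57, 3.14, 3.14, 3.14, 3.14].

INTERFACE

Orientations are given as [roll, pitch, yaw] about the fixed x, y, z axes, in that order (R = Rz(yaw) Ry(pitch) Rx(roll)).
In Python, from plant import bot gives the robot as it stands.
- The arm moves only by the shell command python3 -m pendant 'ROWS' [OPENING]. ROWS is JSON, a list of rows, each an object with "linear": the shift along the world's x, y, z in mm, a list of three; "twist": the turn about the world's z in degrees. In form: [{"linear": [x, y, z], "twist": twist}, ...]. A call has 1 to 20 rows; each row is the pose to reach, as a shift and turn from the pose commanded when the call began; what a row does not reach only later rows make up. A row lasts 1/8 s, in which the tool goes at most 62.5 mm and 10.7 degrees, less where a joint would pass 70% of its speed; a pose out of reach is approached as far as the arm can. A call with a gripper value outside its range is refused whole. OPENING is the closure in counts, from 0 (fully open) to 255 (shut), set as the call begins (- or left out, the last holds). The fingers move at their own pace and stop on an object; the grip force is fixed at half the most. Time passes only in rows, so rows that repeat a pose let the fingers close. It gives the time, the measured TCP pose, the force and the opening at its end, in the units of the state.
- bot.get_obs(): the state, without advancing time (a new reading comes with each control period).
- bot.capture(name): name is "scene" or "top" or "wrist"; returns a dict with "frame" (480x640x3 uint8, blue, green, red), "z_map" (480x640 float32, mm along the optical axis (not along the pixel's ray), 0 where there is no reading), "fx", "fy", "cx", "cy" (pixels), "k1" (the pictures are not rectified: a ray, as slopes to the right and down, at radius r is drawn at 1 + k1 r^2 times it, then the intrinsics apply), "rvec" (rotation vector, rad) and "tvec" (3), from world to camera coordinates, as OpenCV has them. Camera axes: x right, y down, z forward; pixel columns grow to the right and rows downward; lengths in mm; the calibration is good to about 2 mm. A picture is of the moment at which its call begins.
- bot.close_job(): hands the job in, once; it reports no verdict.
The state is a dict: "time": time; "joint_positions": joint angles; "dq": joint speeds; "tau": joint torques, N m; "tool_pos": TCP position; "tcp_rot": TCP orientation; "contact_force": force on the tool from outside, world axes, zero at the start; "moment": the same for the moment, N m; "grip_width": finger opening in mm.
Only numpy, scipy, OpenCV 4.12 (cv2) and the standard library are available. Lean on these libraries where they do the work, as an engineer would, in place of code of your own. Each camera call takes 0.05 s, during which the arm holds its last target. There are 200 camera calls.

TASK

With the fingertips, push the short copper tube up the sloped gutter, over the crest, and let it settle against the wooden end stop so that it does not roll back. Then push the steel keeper bar all the way round until it lies across the gutter behind the tube against its catch post. Only push: do not pick the tube up or let it leave the gutter, and leave the things standing around where they are.

Things in the scene. Friction and masses are not known exactly. Their poses are not given: they have to be found in the camera images.
- gutter: Fixed gutter on a wooden base board (250 x 112 x 12 mm). Origin: centre of the board's underside, on the bench; x = uphill along the gutter (level), y = across, z up; points below are in this frame. Aluminium channel, inner width 54 mm; side walls 4 mm thick, 10 mm high above its floor, which climbs at 10 degrees from x=-0.115 z=0.022.
- crest (a point): Crest, mid-width on the channel floor (gutter x=0.055 y=0 z=0.052); axes as the gutter's. Beyond it the floor falls at 8 degrees to the stop. Let go before the crest, the tube rolls back down; once its middle is past, it rolls to the stop by itself and stays.
- tube: Short copper tube, outer diameter 42 mm, length 50 mm, about 0.12 kg, smooth. Origin: its middle; y = its axis, which lies across the gutter (x and z turn as it rolls). It starts at rest against the lip at the low end, its middle 21 mm above the channel floor.
- slope (a point): Point on the channel floor, mid-width, at the lip's inner face at the low end; x = up along the sloped floor, y = across (as the gutter's y), z = square to the sloped floor. The lip is 10 mm high, 6 mm thick.
- seat (a point): Where the tube's middle lies when home: touching the wooden end stop (gutter x=0.084 y=0 z=0.069). The stop's face is at x=0.105, its top at z=0.086.
- keeper (a joint): Keeper hinge, upright axis, rad: 0 = shut, bar straight across the gutter along its y, downhill of the seated tube with 3 mm to spare. Grows as it opens, free end swinging downhill, then outward; 1.57 = bar points downhill alongside the gutter on its -y side. Hard end at 0; light friction (0.04 N m), stays where left.
- keeper_hinge (a point): Pivot of the keeper bar, on its axis at the bar's mid-height (gutter frame x=0.056 y=-0.043 z=0.072). The steel bar is 85 mm long from here, 8 mm thick, 18 mm tall (z=0.063 to 0.081), clearing the gutter walls (wall top z=0.062 there).
- keeper_pin (a point): Near the free end of the keeper bar, 79 mm from the pivot: middle of an upright pin of 8 mm diameter that stands on the bar, top at z=0.105.
- catch (a point): Top of the steel catch post (8 x 10 mm) that stands outside the gutter wall, on the uphill side of the shut bar's free end (gutter x=0.064 y=0.043 z=0.079).
- flux_jar: Bystander: small jar with green lid, 50 mm wide, 57 mm tall. Origin: centre of underside.
- glass_jar: Bystander: small empty glass jar, 39 mm wide, 42 mm tall. Origin: centre of underside.
- black_tin: Bystander: small black tin with aluminium lid, 62 x 67 x 51 mm. Origin: centre of underside.
- bench_block: Bystander: steel bench block, 68 x 68 x 19 mm. Origin: centre of underside.
Mind the look-alikes: they are no part of the job. Several things have the shape of the tube; the one meant has the colours described above.

How it is judged:
By the outcome, as a careful person would: the job done as asked, in the order asked, and still so for the second after the job is handed in, with the robot touching nothing.
It also fails if it takes over 51 s, if anything falls off the work surface, if the arm or the gripper's body presses on something with over 40 N, if the wrist force passes 120 N, or if a joint passes its speed limit or range.

## Working session

There is one attempt and no reset: what is moved stays moved. The work goes in short steps, Python scripts to look and compute and a shell command to move; the robot and the scene stay as the last step left them, time stands still between calls to the robot, and variables do not carry over. Pictures are saved under pics/ and viewed, about 8 in all and at most 12, crops included, and the job is handed in when it is done.

```bash
mkdir -p pics; ls; python3 - <<'E'
from plant import bot
import cv2
for n in("scene","top"):
    d=bot.capture(n); cv2.imwrite(f"pics/{n}1.png",d["frame"])
    print(n,d["fx"],d["fy"],d["cx"],d["cy"],d["k1"],d["rvec"],d["tvec"])
print(bot.get_obs())
E
```

```text
pics
scene 497.1642615363064 497.1642615363064 327.83152884199075 237.46478524769367 -0.003956628353365094 [ 1.3211743  -2.11740573  1.01472259] [455.92703012 352.58724923 547.17920226]
top 453.6908511561362 453.6908511561362 318.684315047789 237.49460575999595 0.03106624266064186 [ 2.10780927 -2.15288362  0.17771942] [213.66094479 630.13196452 842.8560956 ]
{'time': 0.1, 'joint_positions': array([-1.39002300e+00,  3.42660121e-01,  1.52491208e+00, -3.93851953e-05,
        1.27538186e+00, -1.46000173e-01]), 'dq': array([ 0.00049399, -0.0013381 , -0.00144176,  0.00106299,  0.00200786,
        0.00018852]), 'tau': array([ 1.85691286e-03, -4.32002950e+01, -2.44694710e+01,  7.19443965e-02,
        5.25439787e-02, -3.96324151e-05]), 'tool_pos': array([ 168.46419602, -496.86229156,  226.11406592]), 'tcp_rot': array([-3.14143186e+00,  1.35240229e-03, -1.24401122e+00]), 'contact_force': array([0.0533218 , 0.34367995, 0.1440613 ]), 'moment': array([-0.02105078,  0.02769658, -0.0053316 ]), 'grip_width': 91.84350460981106}
```

View pics/top1.png

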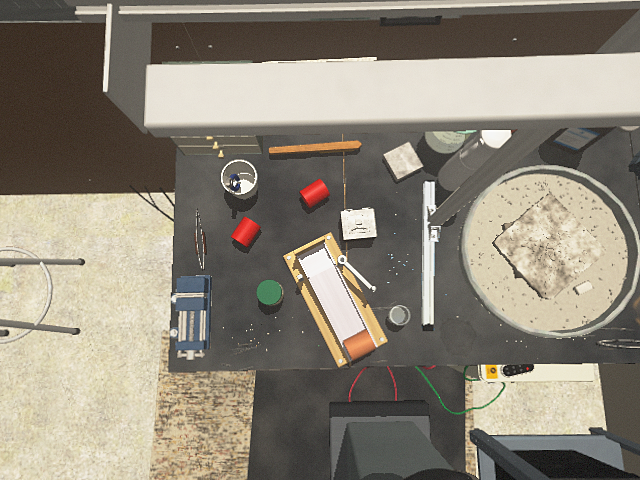

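View pics/scene1.png

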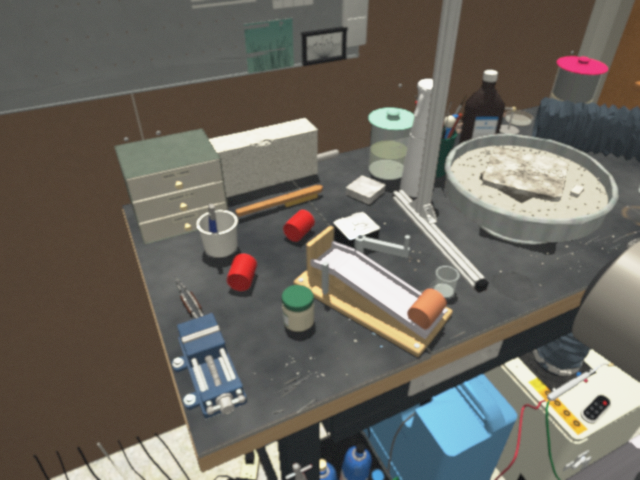

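The top view shows the gutter with the tube at its low end (360,345) and the end stop at (320,240). The keeper hinge is near (341,258) with its pin end at (374,290), the flux jar is at (270,292) and the glass jar at (399,316). The scene view agrees with this. Next I'll measure it with the depth maps.

```bash
cat > h.py <<'E'
from plant import bot
import cv2, numpy as np
def cap(n):
    d=bot.capture(n); R=cv2.Rodrigues(np.array(d["rvec"],float))[0]; d["R"]=R; d["t"]=np.array(d["tvec"],float).ravel()
    d["K"]=np.array([[d["fx"],0,d["cx"]],[0,d["fy"],d["cy"]],[0,0,1.]]); d["D"]=np.array([d["k1"],0,0,0.]); return d
def slopes(d,px): return cv2.undistortPoints(np.array(px,float).reshape(-1,1,2),d["K"],d["D"]).reshape(-1,2)
def plane(d,px,z):
    s=slopes(d,px); r=np.c_[s,np.ones(len(s))]@d["R"]; c=-d["R"].T@d["t"]
    return c+r*((z-c[2])/r[:,2])[:,None]
def cloud(d):
    v,u=np.mgrid[:480,:640]; s=slopes(d,np.c_[u.ravel(),v.ravel()]); Z=d["z_map"].ravel()[:,None]
    P=(np.c_[s,np.ones(len(s))]*Z-d["t"])@d["R"]; P[Z[:,0]==0]=np.nan; return P.reshape(480,640,3)
def proj(d,P): return cv2.projectPoints(np.array(P,float).reshape(-1,1,3),np.array(d["rvec"],float),d["t"],d["K"],d["D"])[0].reshape(-1,2)
E
python3 - <<'E'
from h import *
d=cap("top"); P=cloud(d); hsv=cv2.cvtColor(d["frame"],cv2.COLOR_BGR2HSV)
H,S,V=[hsv[...,i].astype(int) for i in range(3)]
roi=np.zeros((480,640),bool); roi[225:370,275:395]=1
wood=roi&(H>12)&(H<26)&(S>80)&(P[...,2]<20)
p=P[wood]; print("wood n",len(p),"z",np.nanmedian(p[:,2]))
q=plane(d,np.argwhere(wood)[:,::-1],12)
r=cv2.minAreaRect(q[:,:2].astype(np.float32)); print(r,cv2.boxPoints(r))
tube=roi&(H<12)&(S>100)&(P[...,2]>25)
p=P[tube]; print("tube",len(p),np.nanmedian(p,0),np.nanmax(p[:,2]),cv2.minAreaRect(p[:,:2].astype(np.float32)))
red=cv2.resize(d["frame"][225:375,270:420],None,fx=4,fy=4,interpolation=cv2.INTER_CUBIC); cv2.imwrite("pics/top2.png",red)
for uv in [(374,290),(341,258),(399,316),(270,292),(358,224)]: print(uv,P[uv[1],uv[0]])
E
```

```text
wood n 2654 z 13.210866227926427
((518.4121704101562, 162.9981689453125), (256.8074645996094, 128.38900756835938), 25.221548080444336) [[374.89505  166.35747 ]
 [429.60413   50.208187]
 [661.9293   159.63887 ]
 [607.2202   275.78815 ]]
tube 436 [426.41719819 129.20619498  63.38881973] 71.18866335486724 ((515.95458984375, 142.7046356201172), (228.98468017578125, 57.59772491455078), 9.4112548828125)
(374, 290) [527.67817599  98.36374318  80.50739689]
(341, 258) [588.70494329 158.85349617  86.85787805]
(399, 316) [478.44202692  40.92665429   2.55628922]
(270, 292) [529.38047382 296.71243931  55.25338484]
(358, 224) [661.77594941 120.87871722  45.71745146]
```

View pics/top2.png

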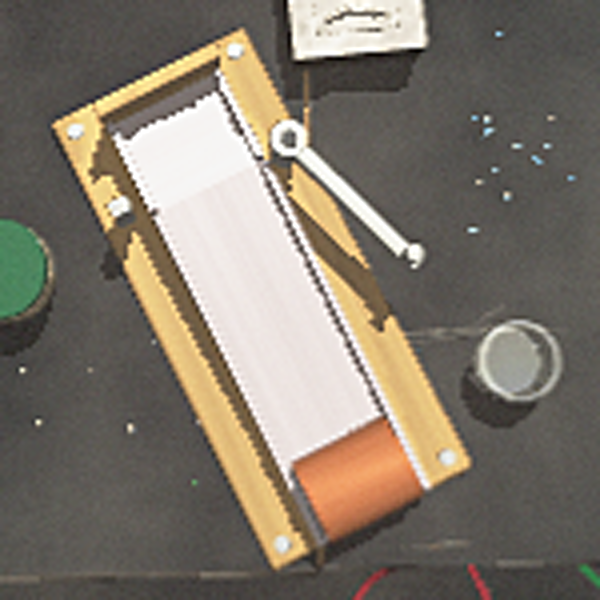

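The crop shows the board corners at (243,28), (53,125), (470,465) and (277,570). The hinge is at (288,138), the pin at (415,252), the catch post at (120,207), and the tube sits at the lip around (358,478).

```bash
cat > m.py <<'E'
from h import *
d=cap("top"); f=lambda L,z: plane(d,np.array(L,float)/4+[270,225],z)
c=f([(243,28),(53,125),(277,570),(470,465)],12)[:,:2]  # ++: top right(+x,-y), (+x,+y), (-x,+y), (-x,-y)
L=np.array([[125,-56],[125,56],[-125,56],[-125,-56.]])
o=c.mean(0); a=(c-o); z=(a[:,0]+1j*a[:,1])@np.conj(L[:,0]+1j*L[:,1]); yaw=np.angle(z)
print("centre",o,"yaw deg",np.degrees(yaw),"resid",np.round(c-o-L@np.array([[np.cos(yaw),np.sin(yaw)],[-np.sin(yaw),np.cos(yaw)]]),1).tolist())
G=np.array([[np.cos(yaw),-np.sin(yaw)],[np.sin(yaw),np.cos(yaw)]])
w=lambda x,y:o+G@[x,y]; g=lambda p:G.T@(np.array(p)[:2]-o)
for n,uv,h in [("hinge",(288,138),82),("pin",(415,252),105),("catch",(120,207),79),("glassjar",(518,362),42),("flux",(0,270),57)]:
    p=f([uv],h)[0]; print(n,p[:2],"gutter",g(p))
print("expected hinge",w(56,-43),"catch",w(64,43))
for n,x in [("lip",-115),("tube",-98),("crest",55),("seat",84)]: print(n,w(x,0))
print("uphill",G[:,0],"y",G[:,1])
E
python3 m.py
```

```text
centre [516.95392818 170.59270968] yaw deg 25.90704557916572 resid [[-1.0, 0.3], [-0.7, -1.5], [1.1, -1.1], [0.6, 2.3]]
hinge [586.40452709 156.81424514] gutter [ 56.45111359 -42.7376128 ]
pin [530.0192824  101.51625217] gutter [-18.42802184 -67.84296923]
catch [555.59863527 237.17751913] gutter [63.85279996 43.00895457]
glassjar [479.53630262  46.53525405] gutter [-87.85954705 -95.24196025]
flux [528.3277255  296.51932489] gutter [ 65.24967683 108.30214845]
expected hinge [586.1133888  156.38112966] catch [555.73495467 237.23377798]
lip [413.51096136 120.34778341]
tube [428.80253037 127.77529425]
crest [566.42665144 194.62289181]
seat [592.51226916 207.29335148]
uphill [0.89950406 0.4369124 ] y [-0.4369124   0.89950406]
```

Hinge and catch agree with the nominal layout within 0.5 mm, and the keeper starts at about 1.90 rad. Before moving, I'll check how high the nearby post and rail stand.

```bash
python3 - <<'E'
from h import *
for n in("top","scene"):
    P=cloud(cap(n)); Q=P.reshape(-1,3); Q=Q[~np.isnan(Q[:,0])]
    for lo,hi in [(25,60),(60,110),(110,200),(200,300),(300,500),(500,900)]:
        q=Q[(Q[:,2]>lo)&(Q[:,2]<hi)&(Q[:,0]>330)&(Q[:,0]<760)&(Q[:,1]>-300)&(Q[:,1]<300)]
        b=np.unique((q[:,:2]//50*50).astype(int),axis=0,return_counts=True)
        print(n,lo,hi,[tuple(x) for x,c in zip(b[0].tolist(),b[1]) if c>6])
E
```

```text
top 25 60 [(400, 50), (400, 100), (400, 150), (450, -150), (450, 0), (450, 50), (450, 100), (450, 150), (500, -100), (500, 100), (500, 150), (500, 200), (500, 250), (550, -100), (550, 150), (550, 200), (550, 250), (600, -100), (600, -50), (600, 50), (600, 100), (600, 150), (600, 200), (650, -50), (650, 50), (650, 100), (650, 150), (700, -100), (700, -50), (700, 150), (700, 200), (750, -100), (750, 150), (750, 200)]
top 60 110 [(400, -300), (400, -250), (400, -200), (400, 100), (400, 150), (450, -300), (450, -250), (450, -200), (450, -150), (500, -300), (500, -250), (500, -200), (500, -150), (500, -100), (500, 100), (500, 200), (500, 250), (550, -300), (550, -250), (550, -200), (550, -150), (550, -100), (550, 100), (550, 150), (550, 200), (600, -300), (600, -250), (600, -200), (600, -150), (600, -100), (600, 150), (600, 200), (650, -300), (650, -250), (650, -200), (650, -150), (650, -100), (650, -50), (700, -300), (700, -250), (700, -200), (700, -150), (700, -100), (750, -300), (750, -250), (750, -200), (750, -100)]
top 110 200 [(500, -300), (500, -250), (500, -200), (550, -300), (550
[... 1086 characters left out ...]
), (450, -200), (450, -150), (450, -100), (500, -300), (500, -250), (500, -200), (500, -150), (500, -100), (500, 100), (500, 200), (550, -300), (550, -250), (550, -200), (550, -150), (550, -100), (550, 100), (550, 150), (550, 200), (600, -300), (600, -250), (600, -200), (600, -150), (600, -100), (600, 150), (600, 200), (600, 250), (650, -300), (650, -250), (650, -200), (650, -150), (650, -100), (650, -50), (700, -300), (700, -250), (700, -200), (700, -150), (700, -100), (750, -250), (750, -100)]
scene 110 200 [(550, -200), (600, -250), (650, -50), (700, -100), (700, -50), (750, -100)]
scene 200 300 [(650, -50), (700, -100), (700, -50), (750, -100)]
scene 300 500 [(650, -50)]
scene 500 900 []
```

Plan: with the fingers shut, go round to the low end of the gutter and then descend behind the tube.

```bash
python3 -m pendant '[{"linear":[45,42,0],"twist":0},{"linear":[90,85,0],"twist":2},{"linear":[135,130,0],"twist":4},{"linear":[180,180,0],"twist":6},{"linear":[220,230,0],"twist":7.2},{"linear":[245,285,0],"twist":7.2},{"linear":[255,340,0],"twist":7.2},{"linear":[255,400,0],"twist":7.2},{"linear":[250,455,0],"twist":7.2},{"linear":[240,510,-20],"twist":7.2},{"linear":[230,560,-50],"twist":7.2},{"linear":[222.5,606.6,-80],"twist":7.2},{"linear":[222.5,606.6,-100],"twist":7.2},{"linear":[222.5,606.6,-100],"twist":7.2},{"linear":[222.5,606.6,-100],"twist":7.2}]' 255; python3 -c "
from plant import bot
print(bot.get_obs()['joint_positions'])"
```

```text
time: 2.17
tool_pos: [391.7, 109.1, 127.4]
tcp_rot: [-3.141, -0.001, -1.119]
contact_force: [-0.2, 0.4, 0.2]
grip_width: 0.4
[ 8.26200653e-02  2.51297885e-01  1.97289076e+00 -1.51775686e-04
  9.16256134e-01  1.20182211e+00]
```

```bash
python3 -m pendant '[{"linear":[0,0,-40],"twist":0},{"linear":[0,0,-75],"twist":0},{"linear":[0,0,-89],"twist":0},{"linear":[0,0,-89],"twist":0}]'; python3 - <<'E'
from h import *
d=cap("scene"); cv2.imwrite("pics/scene2.png",cv2.resize(d["frame"][220:370,280:480],None,fx=4,fy=4))
E
```

```text
time: 2.68
tool_pos: [391.4, 108.8, 37.8]
tcp_rot: [3.141, 0.0, -1.12]
contact_force: [-0.6, 0.7, 0.4]
grip_width: 0.5
```

View pics/scene2.png

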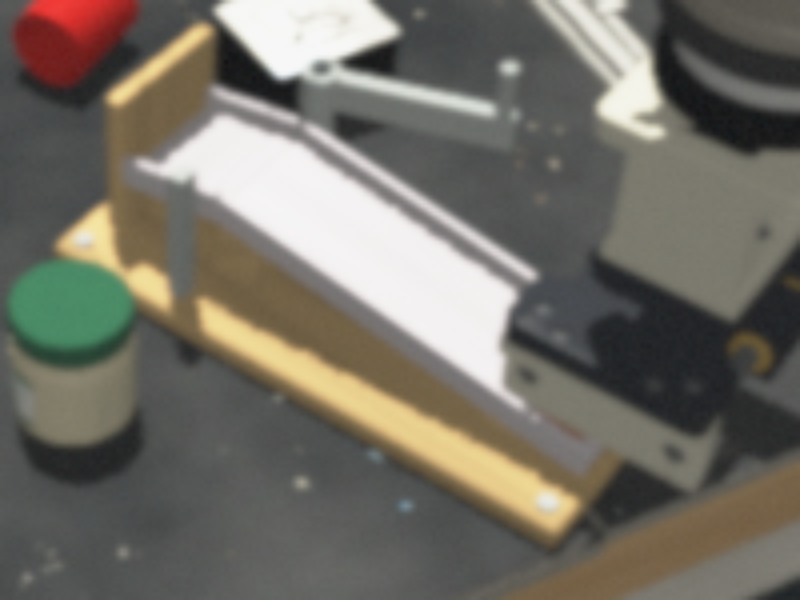

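The tool is down behind the tube and clear of the lip. Keeper and jar are untouched. The tube itself is hidden by the gripper. First half of the push next.

```bash
python3 -m pendant '[{"linear":[7.2,3.5,0],"twist":0},{"linear":[14.4,7,1],"twist":0},{"linear":[21.6,10.5,2.3],"twist":0},{"linear":[28.8,14,3.7],"twist":0},{"linear":[36,17.5,5],"twist":0},{"linear":[45,21.8,6.8],"twist":0},{"linear":[54,26.2,8.6],"twist":0},{"linear":[63,30.6,10.4],"twist":0},{"linear":[72,35,12.1],"twist":0},{"linear":[81,39.3,13.9],"twist":0},{"linear":[90,43.7,15.6],"twist":0}]'; python3 - <<'E'
from h import *
d=cap("top"); cv2.imwrite("pics/top3.png",cv2.resize(d["frame"][225:375,270:420],None,fx=4,fy=4))
E
```

```text
time: 4.1
tool_pos: [481.7, 153.4, 53.4]
tcp_rot: [3.142, -0.0, -1.118]
contact_force: [-0.7, -0.8, 0.2]
grip_width: 0.3
```

View pics/top3.png

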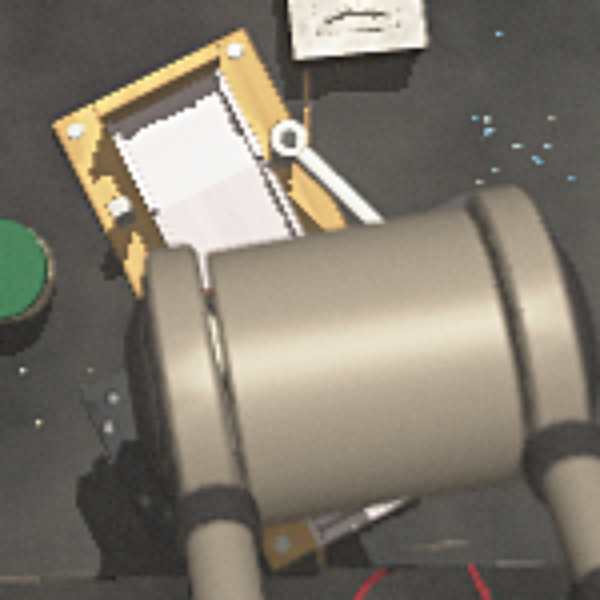

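The tube has left the low end: the lip area at (320,535) is empty and an orange edge shows at (208,295). Keeper and jars are unmoved. Continuing over the crest.

```bash
python3 -m pendant '[{"linear":[8.1,3.9,1.5],"twist":0},{"linear":[16.2,7.9,3.1],"twist":0},{"linear":[24.3,11.8,4.7],"twist":0},{"linear":[32.4,15.7,6.3],"twist":0},{"linear":[40.5,19.7,7.9],"twist":0},{"linear":[46.8,22.7,9.1],"twist":0},{"linear":[53,25.8,10.3],"twist":0},{"linear":[58.5,28.4,11.4],"twist":0},{"linear":[63,30.6,12.3],"twist":0},{"linear":[66.5,32.3,13],"twist":0},{"linear":[69,33.5,13.5],"twist":0},{"linear":[69,33.5,13.5],"twist":0},{"linear":[69,33.5,13.5],"twist":0},{"linear":[69,33.5,13.5],"twist":0},{"linear":[69,33.5,13.5],"twist":0}]'; python3 - <<'E'
from h import *
d=cap("top"); e=cap("scene"); cv2.imwrite("pics/both4.png",np.hstack([cv2.resize(d["frame"][225:375,270:420],(400,400)),cv2.resize(e["frame"][200:350,280:430],(400,400))]))
E
```

```text
time: 6.02
tool_pos: [550.0, 186.5, 66.9]
tcp_rot: [3.142, -0.0, -1.118]
contact_force: [0.3, 0.1, -0.1]
grip_width: 0.6
```

View pics/both4.png

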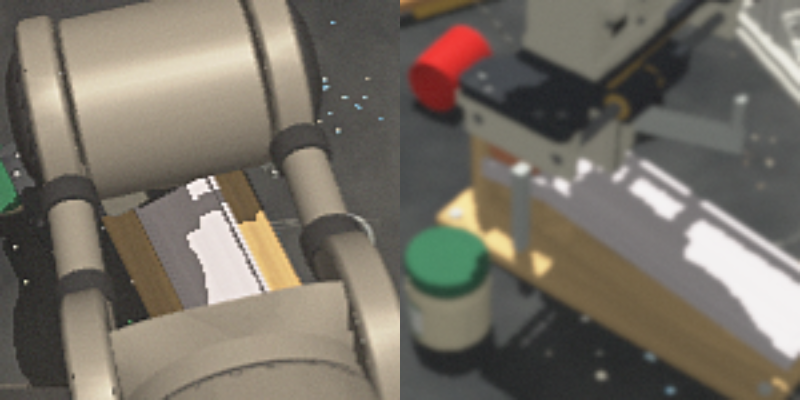

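Contact force is zero and the copper shows against the end stop at (505,155) in the right panel. I'll retract upward, look at the tube, and compute the keeper waypoints.

```bash
python3 -m pendant '[{"linear":[-4,-2,15],"twist":0},{"linear":[-5,-2,40],"twist":0},{"linear":[-5,-2,58],"twist":0},{"linear":[-5,-2,58],"twist":10},{"linear":[-9,-20,58],"twist":20},{"linear":[-3,-40,58],"twist":30},{"linear":[5,-60,58],"twist":40},{"linear":[15,-80,58],"twist":50},{"linear":[20,-90,58],"twist":60},{"linear":[20,-95,58],"twist":70},{"linear":[20,-95,58],"twist":80},{"linear":[20,-95,58],"twist":90},{"linear":[20,-95,58],"twist":90}]'; python3 - <<'E'
from h import *
yaw=np.radians(25.907); o=np.array([516.95,170.59]); G=np.array([[np.cos(yaw),-np.sin(yaw)],[np.sin(yaw),np.cos(yaw)]])
s=bot.get_obs(); print(s["tool_pos"],s["tcp_rot"],s["joint_positions"])
print("start",np.round(o+G@[10,-94],1))
b=o+G@[10,-94]
for th in [2.1,1.9,1.7,1.5,1.3,1.1,.9,.7,.5,.35,.2,.1,.03,0,-.03]:
    u=np.array([-np.sin(th),np.cos(th)]); t=np.array([np.cos(th),np.sin(th)])
    c=np.array([56,-43])+60*u-(4+19*abs(t[0])+9.5*abs(t[1]))*t
    print(th,np.round(c,1),np.round(o+G@c-b,1))
d=cap("scene"); cv2.imwrite("pics/scene5.png",cv2.resize(d["frame"][200:350,270:470],None,fx=4,fy=4))
E
```

```text
time: 7.75
tool_pos: [570.1, 91.5, 125.8]
tcp_rot: [3.141, -0.001, 0.451]
contact_force: [0.3, 0.7, -0.6]
grip_width: 0.3
[570.13378528  91.5074355  125.84466541] [ 3.14112394e+00 -1.10747611e-03  4.50823687e-01] [ 2.64289603e-02  5.30465468e-01  1.51738901e+00  3.25427052e-05
  1.09253594e+00 -4.24409427e-01]
start [567.   90.4]
2.1 [ 15.2 -92.1] [3.9 4. ]
1.9 [  5.4 -80.5] [-10.   10.1]
1.7 [ -1.5 -66.5] [-22.3  19.8]
1.5 [ -4.9 -53.5] [-31.1  29.9]
1.3 [ -6.7 -44.5] [-36.6  37.2]
1.1 [ -7.  -34.6] [-41.3  46. ]
0.9 [ -5.5 -23.9] [-44.5  56.3]
0.7 [ -1.5 -13. ] [-45.7  67.8]
0.5 [ 5.1 -2.4] [-44.4  80.2]
0.35 [11.8  4.8] [-41.5  89.6]
0.2 [20.1 10.9] [-36.8  98.8]
0.1 [26.3 14.3] [-32.7 104.5]
0.03 [30.9 16.3] [-29.3 108.3]
0 [33. 17.] [-27.8 109.9]
-0.03 [34.5 17.7] [-26.7 111.2]
```

View pics/scene5.png

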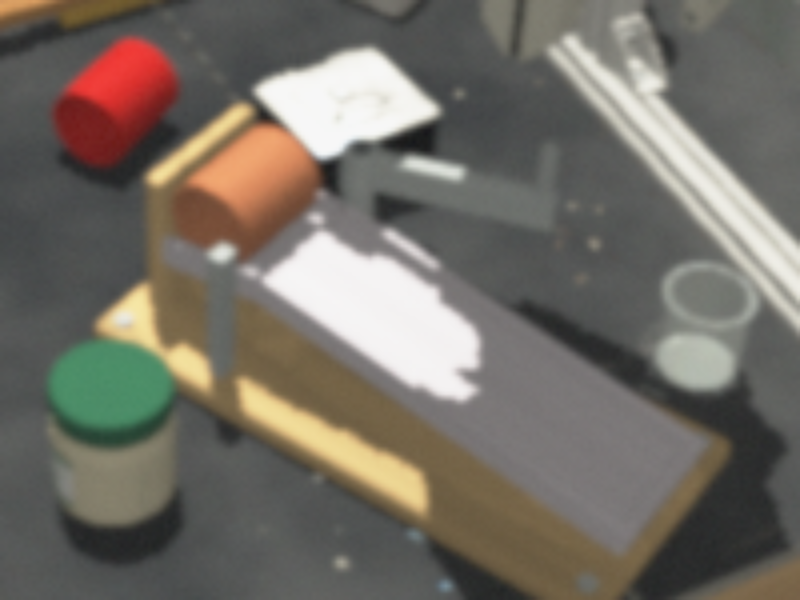

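The tube is home against the wooden stop at (245,185), and the keeper is still open. The fingers are outside the bar, so I'll descend and sweep it most of the way.

```bash
python3 -m pendant '[{"linear":[0,0,-25],"twist":0},{"linear":[0,0,-46],"twist":0},{"linear":[0,0,-55.5],"twist":0},{"linear":[0,0,-55.5],"twist":0},{"linear":[-7,5,-55.5],"twist":0},{"linear":[-13.1,9,-55.5],"twist":0},{"linear":[-19,14,-55.5],"twist":0},{"linear":[-25.4,18.7,-55.5],"twist":0},{"linear":[-34.2,28.8,-55.5],"twist":0},{"linear":[-39.7,36.1,-55.5],"twist":0},{"linear":[-44.4,44.9,-55.5],"twist":0},{"linear":[-47.6,55.2,-55.5],"twist":0},{"linear":[-48.8,66.7,-55.5],"twist":0},{"linear":[-47.5,79.1,-55.5],"twist":0},{"linear":[-47.5,79.1,-55.5],"twist":0}]'; python3 - <<'E'
from h import *
d=cap("scene"); cv2.imwrite("pics/scene6.png",cv2.resize(d["frame"][200:350,270:470],None,fx=4,fy=4))
E
```

```text
time: 9.68
tool_pos: [522.5, 171.8, 69.2]
tcp_rot: [-3.141, -0.0, 0.454]
contact_force: [-0.2, -0.0, 0.4]
grip_width: 0.2
```

View pics/scene6.png

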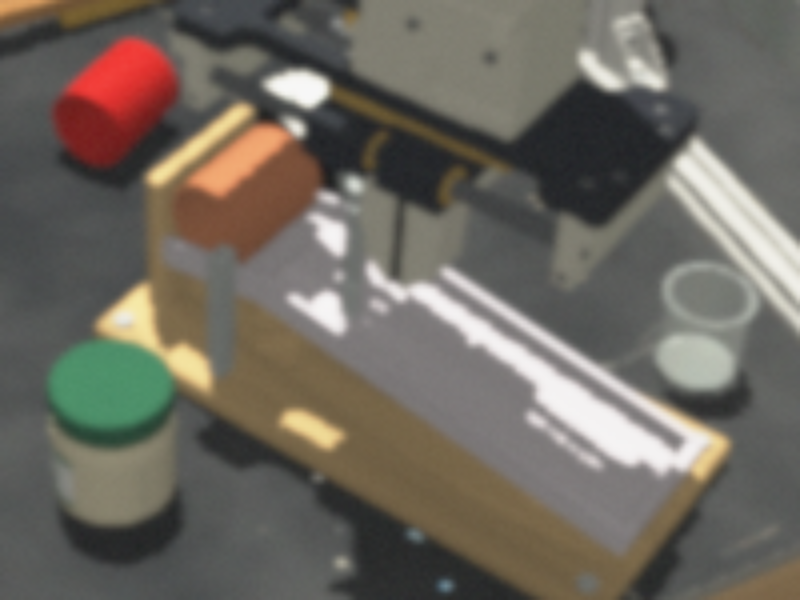

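The bar is swinging round properly, with its pin now at (355,185), and the tube hasn't moved. Finishing gently to the hard end.

```bash
python3 -m pendant '[{"linear":[1.4,4.7,0],"twist":0},{"linear":[2.9,9.4,0],"twist":0},{"linear":[5.2,14,0],"twist":0},{"linear":[7.6,18.6,0],"twist":0},{"linear":[11.7,24.3,0],"twist":0},{"linear":[15.1,28.1,0],"twist":0},{"linear":[16.6,29.7,0],"twist":0},{"linear":[17.5,30.2,0],"twist":0},{"linear":[17.5,30.2,0],"twist":0}]'
```

```text
time: 10.85
tool_pos: [540.0, 200.9, 69.3]
tcp_rot: [-3.141, -0.0, 0.452]
contact_force: [-0.3, -0.2, 0.1]
grip_width: 0.3
```

```bash
for i in 1 2 3; do python3 -m pendant '[{"linear":[0.9,0.4,0],"twist":0},{"linear":[0.9,0.4,0],"twist":0}]' | grep -E "tool_pos|contact"; done
```

```text
tool_pos: [540.8, 201.3, 69.3]
contact_force: [-0.6, -0.5, 0.8]
tool_pos: [541.9, 201.7, 69.3]
contact_force: [-0.7, 0.4, 0.0]
tool_pos: [542.8, 202.1, 69.3]
contact_force: [-1.0, -0.8, 0.7]
```

```bash
for i in 1 2 3 4; do python3 -m pendant '[{"linear":[0.9,0.4,0],"twist":0},{"linear":[0.9,0.4,0],"twist":0}]' | grep -E "tool_pos|contact"; done;  python3 - <<'E'
from h import *
d=cap("scene"); cv2.imwrite("pics/scene7.png",cv2.resize(d["frame"][220:300,300:420],None,fx=6,fy=6))
E
```

```text
tool_pos: [543.7, 202.5, 69.3]
contact_force: [-0.1, 1.4, 1.2]
tool_pos: [544.1, 202.7, 69.2]
contact_force: [-2.8, -0.5, 0.5]
tool_pos: [544.3, 202.9, 69.1]
contact_force: [-5.6, -2.6, 3.6]
tool_pos: [544.5, 202.9, 69.1]
contact_force: [-8.2, -2.6, 4.8]
```

View pics/scene7.png

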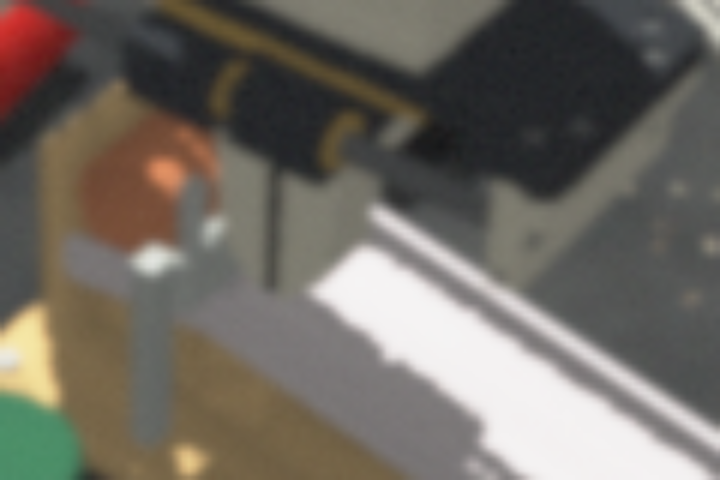

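Force builds steeply at the hard end (about 9 N) and the pin at (193,215) is beside the catch post. Next I'll back off, rise, move clear and verify.

```bash
python3 -m pendant '[{"linear":[-4,-2,0],"twist":0},{"linear":[-14,-7,0],"twist":0},{"linear":[-25,-12,5],"twist":0},{"linear":[-30,-14,40],"twist":0},{"linear":[-40,-30,80],"twist":0},{"linear":[-70,-70,110],"twist":0},{"linear":[-100,-120,120],"twist":0},{"linear":[-115,-170,120],"twist":0},{"linear":[-115,-220,120],"twist":0},{"linear":[-115,-270,120],"twist":0},{"linear":[-115,-310,120],"twist":0},{"linear":[-115,-310,120],"twist":0},{"linear":[-115,-310,120],"twist":0}]'; python3 - <<'E'
from h import *
d=cap("top"); e=cap("scene"); cv2.imwrite("pics/both8.png",np.hstack([cv2.resize(d["frame"][225:375,270:420],(400,400)),cv2.resize(e["frame"][210:330,290:410],(400,400))]))
yaw=np.radians(25.907); o=np.array([516.95,170.59]); G=np.array([[np.cos(yaw),-np.sin(yaw)],[np.sin(yaw),np.cos(yaw)]])
w=o+G@[56,36]; print("expected shut pin px (top panel)",(proj(d,[[*w,105]])-[270,225])*400/150, "scene panel",(proj(e,[[*w,105]])-[290,210])*400/120)
E
```

```text
time: 14.28
tool_pos: [430.9, -105.8, 189.4]
tcp_rot: [-3.141, -0.0, 0.452]
contact_force: [-0.1, 0.3, -0.6]
grip_width: 0.4
expected shut pin px (top panel) [[ 92.46048978 140.3277734 ]] scene panel [[143.67016763 131.64949269]]
```

View pics/both8.png

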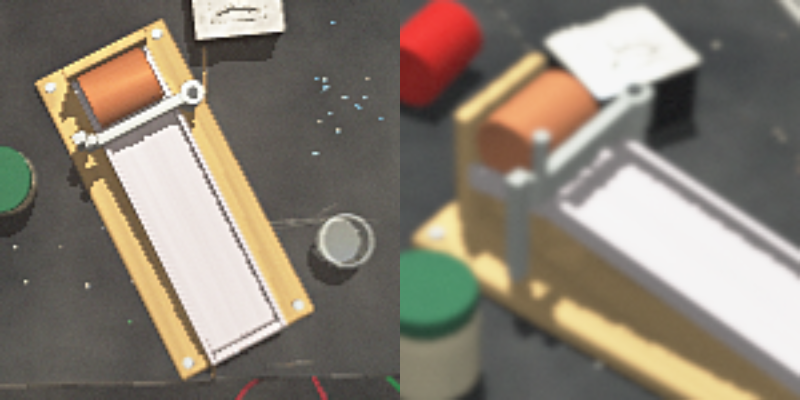

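The tube is at the stop. The bar lies across the gutter with its pin at about (93,139), against an expected (92,140) for shut. The bystanders are where they started and the robot is clear, so I'm handing in.

```bash
python3 -c "
from plant import bot
print(bot.close_job(), bot.get_obs()['time'])"
```

```text
the job is handed in; nothing more can be done
the job is handed in; nothing more can be done
```

The job is done and handed in at about 14.4 s of the 51 s allowed. I pushed the copper tube up the gutter and over the crest with the shut fingertips, and it rolled to the wooden stop and stayed. I then swept the keeper bar from about 1.9 rad round to its hard end.

- **Tube:** the last pictures show it resting against the end stop, uphill of the bar.
- **Keeper:** the bar lies straight across the gutter beside the catch post. Its pin is about one pixel from the spot computed for fully shut, and the push force rose to about 9 N at the hard end.
- **Surroundings:** the flux jar, glass jar and black tin look unmoved. I did not compare the bench block separately.
- **Robot:** it stands clear, touching nothing.

One reading disagreed: contact at the shut bar came about 5 mm further on than I had planned. The fingertips are probably thinner than I assumed, so I closed that gap in 1 mm steps.

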